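# Rake out a panel joint and hang the raker up

### The job

Draw the joint raker out of its storage sleeve, set it down flat on the bench and take it again by its handle. Run its point slowly (about 3 cm a second) along the open joint between the white and blue panels, from the green dot to the red dot, keeping the point down inside the joint all the way without forcing it. Then hang the raker on the red peg by its ring so that it hangs still, point down, and leave the tape, bottle and carton where they are.

Things in the scene. Friction and masses are not known exactly. Their poses are not given: they have to be found in the camera images.
- raker: Loose joint raker, 195 mm long, 0.14 kg: orange bar handle with black bands, x -45..45 mm, 26 wide, 20 thick; steel shaft 10 thick, x 45..85, tapering to a blunt point at x 110; steel ring eye at x -64. Origin: centre of the handle's underside lying flat; x to the point, z up. Starts in the sleeve, handle and ring under its roof, about 60 mm of shaft and point sticking out.
- raker_tip (a point): the end of the raker's point, 3 mm thick (raker frame 110, 0, 10 mm: the shaft's axis is 10 mm above the underside); its axes are the raker's
- raker_eye (a point): centre of the raker's flat dark ring eye (raker frame -64, 0, 10 mm): 42 mm outside, 26 mm clear opening, 8 mm bar; the opening runs along the raker's z
- sleeve: Fixed storage sleeve, black walls, clear roof: 155 mm deep (x 0..155), 72 wide and 45 high outside, 58 wide and 40 high inside, no floor (the raker lies on the bench). Origin: bench level, middle of the open mouth, which faces -x; x points into the sleeve.
- panel: Fixed joint sample, x -80..80, y -60..60 mm: a white (+y) and a blue (-y) panel, faces 22 mm above the bench, with an open S-shaped joint between their aluminium edgings (23 high): a groove 13 mm wide, black floor 12 mm above the bench, open at both ends. Centre line y = 22*cos(pi*(x+60)/120) mm from x -60 (start, green dot) to 60 (end, red dot). Origin at bench level.
- stand: Fixed tool stand: dark base 100 x 90 x 15 mm, grey post 22 mm square at x = 35 up to 240 mm, and a red peg 8 mm thick that rises at 45 degrees from the post's front towards -x. Origin: centre of the base's underside; the peg lies in the plane y = 0.
- peg_root (a point): where the peg leaves the post (stand frame 24, 0, 212 mm)
- peg_tip (a point): free end of the peg (stand frame -20, 0, 256 mm), 62 mm from the root
- tape: bystander: loose roll of green tape lying flat, 90 mm outside, 25 mm high; origin centre of the underside
- cleaner: bystander: loose yellow bottle, 60 mm in diameter, 170 mm high; origin centre of the underside
- carton: bystander: loose small cardboard box 100 x 70 x 60 mm; origin centre of the underside
- seam_0 (a point): point 0 of the joint's centre line, level with the panel faces (panel frame -60, 22, 22 mm): the start, by the green dot
- seam_1 (a point): point 1 of the joint's centre line, level with the panel faces (panel frame -44, 20, 22 mm)
- seam_2 (a point): point 2 of the joint's centre line, level with the panel faces (panel frame -29, 15, 22 mm)
- seam_3 (a point): point 3 of the joint's centre line, level with the panel faces (panel frame -14, 8, 22 mm)
- seam_4 (a point): point 4 of the joint's centre line, level with the panel faces (panel frame 0, 0, 22 mm)
- seam_5 (a point): point 5 of the joint's centre line, level with the panel faces (panel frame 14, -8, 22 mm)
- seam_6 (a point): point 6 of the joint's centre line, level with the panel faces (panel frame 29, -15, 22 mm)
- seam_7 (a point): point 7 of the joint's centre line, level with the panel faces (panel frame 44, -20, 22 mm)
- seam_8 (a point): point 8 of the joint's centre line, level with the panel faces (panel frame 60, -22, 22 mm): the end, by the red dot
Not all that is in view belongs to the job. Of the things that look like the stand, the largest one is meant.

How it is judged:
By the outcome, as a careful person would: the job done as asked, in the order asked, and still so for the second after the job is handed in, with the robot touching nothing.
It also fails if it takes over 72 s, if anything falls off the work surface, if the arm or the gripper's body presses on something with over 40 N, if the wrist force passes 120 N, or if a joint passes its speed limit or range.

### The arm

A 6-joint arm with a two-finger parallel gripper is mounted at the origin on the work surface. World frame = base frame: x ahead of the robot, y to its left, z up, the work surface at z = 0. Lengths are in m, angles in rad, forces in N, time in s.
With the tool pointing down it reaches from about 0.35 to 0.95 m from the base axis. Payload 17.4 kg.
Tool frame: the origin (TCP) lies at the very end of the fingers, on their centre line; the grasp point (between the pads) lies 19 mm behind it; z points along the fingers, y is the line along which they close (so a half turn about z gives the same grasp; the last joint's range is limited). The gripper opens to 93 mm and grips with 3 to 60 N. Pads are 15 mm wide; open, the fingers measure 128 mm over their backs; the gripper's body (75 mm by 188 mm) begins 65 mm behind the grasp point.
Start: joints at [1.206, 0.116, 1.442, -0, 1.584, -0.038], TCP at [0.217, 0.639, 0.219] pointing down, gripper open.
Joint ranges: [-2.83, 2.83], [-0.83, 2.19], [0.07, 2.5], [-1.14, 4.28], [0.01, 3], [-2.97, 2.97]. Speed limits (rad/s): [1.89, 1.89, 2.22, 3.14, 3.14, 3.14].

### API

Orientations are given as [roll, pitch, yaw] about the fixed x, y, z axes, in that order (R = Rz(yaw) Ry(pitch) Rx(roll)).
In Python, from workcell import env gives the robot as it stands. Calls block until the motion is done:
- env.goto(position, orientation): joint-space move of the TCP to a pose.
- env.movel(position, max_speed=0.15, frame=None): straight line of the TCP; frame=None keeps the orientation; max_speed is the mean speed in m/s.
- env.move_joints(angles): joint-space move.
- env.release() and env.clamp(): open the fingers fully, or close them until they stop; the grip force is fixed at half the most.
- env.wait(seconds).
- env.ik(position, orientation): joint angles nearest the present ones, or None.
- env.state(): the state.
- env.read_camera(name): name is "scene" or "top" or "wrist"; returns a dict with "img" (400x640x3 uint8, red, green, blue), "intrinsics" (3x3 intrinsics, pixels), "cam_to_world" (4x4, takes a point from camera to world coordinates). Camera axes: x right, y down, z forward; pixel columns grow to the right and rows downward; lengths in m; the calibration is good to about 2 mm. A picture is of the moment at which its call begins. There is no depth.
A pose or a line that the arm cannot do raises env.MotionError and nothing moves.
- env.job_done(): hands the job in; it is judged then, once.
Trained networks look in a picture, given as the dict that the camera call returned (one of the last four; its "shot" number tells which), for a name from the list of things; names that differ only in an ending like _2 or _b are one class to them, and where a whole thing is asked for, a point or a joint stands for the part that bears it (a point fixed in the world has none). Each returns a list of dicts, best first, with "conf" (0 to 1); they miss things now and then, are a little off and sometimes report something else, mostly with a low value. They report only what shows in the picture. A call takes as long as a camera call. They do not tell look-alikes from the thing itself.
- env.spot_in(picture, thing): "rect" ([left, top, right, bottom] in pixels, round what is visible of it).
- env.silhouettes(picture, thing): "pixels" (400x640 bool, what is visible of it) and "rect" ([left, top, right, bottom] in pixels, round what is visible of it).
The state is a dict: "clock": time; "joints": joint angles; "dq": joint speeds; "effort": joint torques, N m; "tool_pos": TCP position; "tcp_rot": TCP orientation; "ft_force": force on the tool from outside, world axes, zero at the start; "wrist_torque": the same for the moment, N m; "grip_width": opening from 0.0 (shut) to 1.0 (fully open); "gripper_force": force on a finger pad.
Only numpy, scipy, OpenCV 4.12 (cv2) and the standard library are available. Lean on these libraries where they do the work, as an engineer would, in place of code of your own. Each camera call takes 0.05 s, during which the arm holds its last target. There are 200 camera calls.

## Working session

There is one attempt and no reset: what is moved stays moved. The work goes in short steps, each a Python script; the robot and the scene stay as the last script left them, time stands still between calls to the robot, and variables do not carry over. Pictures are saved under pics/ and viewed, at most 12 in all, crops included, and the job is handed in when it is done.

```bash
mkdir -p pics; ls
python3 - <<'E'
from workcell import env
import cv2,numpy as np
for n in ["scene","top"]:
    p=env.read_camera(n); cv2.imwrite(f"pics/{n}0.png",p["img"][:,:,::-1])
    print(n,p["intrinsics"].tolist(),np.round(p["cam_to_world"],4).tolist())
    for t in ["raker","sleeve","panel","stand","tape","cleaner","carton","peg_tip","peg_root","raker_tip","seam_0","seam_8"]:
        print(t,[(np.round(d["rect"]).tolist(),round(d["conf"],2)) for d in env.spot_in(p,t)])
print(env.state()["clock"])
E
```

```text
pics
scene [[476.31283973870376, 0.0, 318.1332534966356], [0.0, 476.31283973870376, 199.90647735896817], [0.0, 0.0, 1.0]] [[0.8715, 0.3192, -0.3724, 1.2551], [0.49, -0.5333, 0.6895, -1.1319], [0.0215, -0.7834, -0.6212, 1.2069], [0.0, 0.0, 0.0, 1.0]]
raker []
sleeve [([307.0, 188.0, 344.0, 262.0], 0.71), ([327.0, 193.0, 368.0, 217.0], 0.6)]
panel [([236.0, 253.0, 292.0, 296.0], 0.9)]
stand [([307.0, 190.0, 345.0, 263.0], 0.97), ([346.0, 223.0, 374.0, 276.0], 0.73), ([370.0, 203.0, 393.0, 249.0], 0.68), ([237.0, 251.0, 291.0, 296.0], 0.41)]
tape [([257.0, 215.0, 281.0, 236.0], 0.64)]
cleaner [([349.0, 136.0, 365.0, 176.0], 0.6)]
carton [([187.0, 302.0, 215.0, 342.0], 0.88)]
peg_tip [([349.0, 221.0, 373.0, 278.0], 0.87), ([372.0, 199.0, 390.0, 247.0], 0.69), ([307.0, 191.0, 349.0, 267.0], 0.67), ([350.0, 134.0, 367.0, 172.0], 0.49)]
peg_root [([345.0, 222.0, 378.0, 278.0], 0.9), ([371.0, 198.0, 395.0, 251.0], 0.9), ([309.0, 189.0, 347.0, 263.0], 0.63), ([235.0, 253.0, 290.0, 298.0], 0.6)]
raker_tip [([238.0, 249.0, 288.0, 299.0], 0.45)]
seam_0 [([237.0, 249.0, 290.0, 296.0], 0.58)]
seam
[... 559 characters left out ...]
, 348.0, 199.0], 0.88), ([322.0, 129.0, 346.0, 160.0], 0.61), ([370.0, 207.0, 418.0, 239.0], 0.2)]
tape [([318.0, 247.0, 343.0, 274.0], 0.61), ([311.0, 169.0, 348.0, 203.0], 0.16)]
cleaner [([158.0, 209.0, 188.0, 230.0], 0.58), ([370.0, 206.0, 420.0, 241.0], 0.56)]
carton [([369.0, 205.0, 418.0, 247.0], 0.18)]
peg_tip [([312.0, 172.0, 347.0, 205.0], 0.77), ([321.0, 125.0, 350.0, 157.0], 0.7), ([277.0, 128.0, 305.0, 159.0], 0.57)]
peg_root [([323.0, 125.0, 345.0, 159.0], 0.96), ([280.0, 126.0, 306.0, 160.0], 0.69), ([459.0, 215.0, 496.0, 253.0], 0.6)]
raker_tip [([258.0, 222.0, 260.0, 230.0], 0.6)]
seam_0 [([370.0, 205.0, 422.0, 243.0], 0.61)]
seam_8 [([370.0, 205.0, 422.0, 243.0], 0.61)]
1.3
```

Run:
```python
import cv2
a=cv2.imread("pics/top0.png")[90:300,130:450]; cv2.imwrite("pics/t1.png",cv2.resize(a,None,fx=2.5,fy=2.5,interpolation=cv2.INTER_CUBIC))
a=cv2.imread("pics/scene0.png")[120:350,160:440]; cv2.imwrite("pics/s1.png",cv2.resize(a,None,fx=2.6,fy=2.6,interpolation=cv2.INTER_CUBIC))
```

```text
(no output)
```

View pics/t1.png

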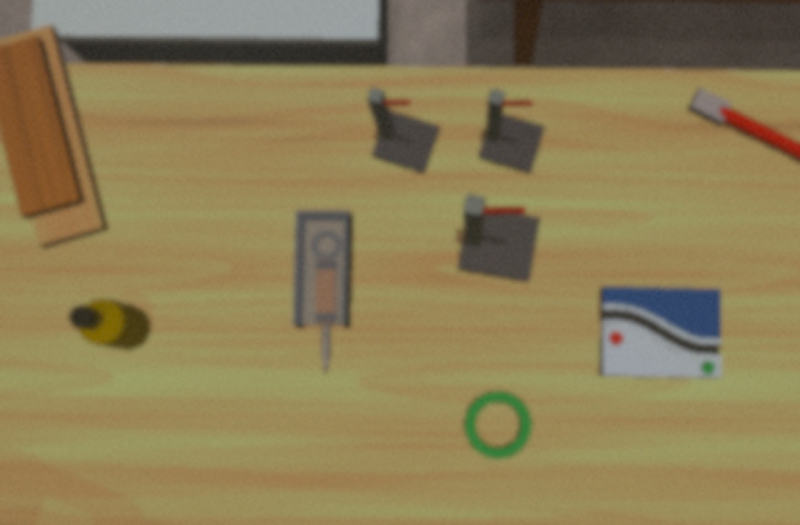

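View pics/s1.png

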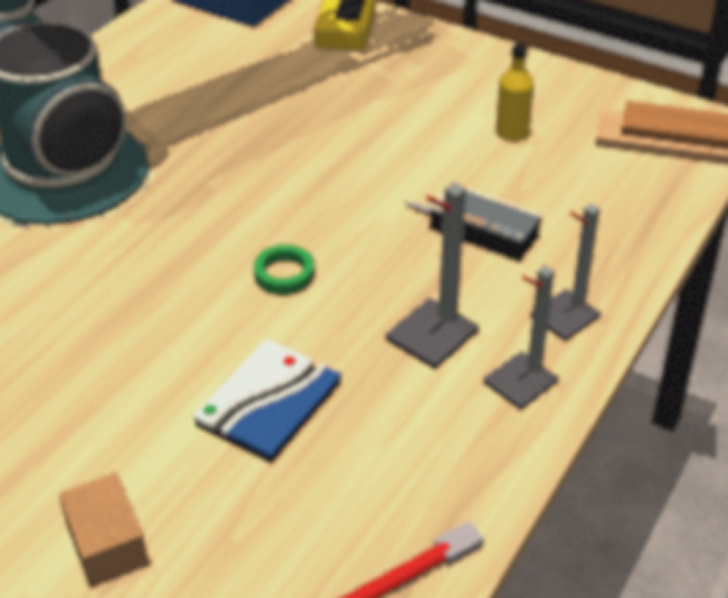

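```bash
cat > h.py <<'E'
import numpy as np,cv2
from workcell import env
from scipy.spatial.transform import Rotation as R
def ray(p,uv,z):
    K,T=p["intrinsics"],np.array(p["cam_to_world"])
    d=T[:3,:3]@np.linalg.solve(K,[uv[0],uv[1],1]); o=T[:3,3]
    return o+d*(z-o[2])/d[2]
def proj(p,X):
    K,T=p["intrinsics"],np.array(p["cam_to_world"])
    c=(np.atleast_2d(X)-T[:3,3])@T[:3,:3]; c=c@np.array(K).T
    return c[:,:2]/c[:,2:]
def rpy(M): return R.from_matrix(M).as_euler("xyz")
def toolM(tz,tx):  # columns x,y,z
    tz=tz/np.linalg.norm(tz); tx=tx-tz*(tx@tz); tx/=np.linalg.norm(tx)
    return np.c_[tx,np.cross(tz,tx),tz]
E
python3 - <<'E'
from h import *
p=env.read_camera("top")
f=lambda x,y:(x/2.5+130,y/2.5+90)
for n,u,z in [("tip",(326,371),.01),("ring",(326,245),.01),("mouthL",(296,326),.045),("mouthR",(351,326),.045),("green",(708,367),.022),("red",(616,338),.022),("panUL",(601,288),.022),("panUR",(720,288),.022),("panLR",(720,376),.022),("panLL",(601,376),.022),
 ("sb1",(538,220),.015),("sb2",(527,281),.015),("sb3",(459,269),.015),("posttop",(475,204),.24),("pegtip",(524,211),.256),("tape",(497,425),.012),("cleanerbase",(125,325),.0)]:
    print(n,ray(p,f(*u),z).round(3))
s=env.state();print(s["tool_pos"],s["tcp_rot"])
w=env.read_camera("wrist");T=np.array(w["cam_to_world"]);print(w["intrinsics"],T.round(3))
M=R.from_euler("xyz",s["tcp_rot"]).as_matrix(); print("cam in tool",(M.T@(T[:3,3]-s["tool_pos"])).round(4),(M.T@T[:3,:3]).round(3))
E
```

```text
tip [0.515 0.204 0.01 ]
ring [0.687 0.208 0.01 ]
mouthL [0.573 0.24  0.045]
mouthR [0.573 0.167 0.045]
green [ 0.524 -0.31   0.022]
red [ 0.562 -0.187  0.022]
panUL [ 0.63  -0.167  0.022]
panUR [ 0.631 -0.329  0.022]
panLR [ 0.512 -0.326  0.022]
panLL [ 0.511 -0.166  0.022]
sb1 [ 0.724 -0.082  0.015]
sb2 [ 0.639 -0.067  0.015]
sb3 [0.655 0.025 0.015]
posttop [0.698 0.005 0.24 ]
pegtip [ 0.687 -0.05   0.256]
tape [ 0.445 -0.028  0.012]
cleanerbase [0.576 0.481 0.   ]
[0.21670869 0.63927278 0.2186647 ] [ 3.14156961e+00 -1.58795935e-05  2.81478685e+00]
[[332.69715612   0.         320.18647059]
 [  0.         332.69715612 203.17357281]
 [  0.           0.           1.        ]] [[ 0.32   0.903  0.287  0.136]
 [ 0.948 -0.304 -0.097  0.665]
 [-0.001  0.303 -0.953  0.385]
 [ 0.     0.     0.     1.   ]]
cam in tool [ 0.0853 -0.0013 -0.166 ] [[ 0.002 -0.953 -0.303]
 [ 1.     0.002 -0.   ]
 [ 0.001 -0.303  0.953]]
```

Run:
```python
from h import *
def show(n,pos,M):
    q=env.ik(pos,rpy(M)); print(n,None if q is None else np.round(q,2))
for s in (1,-1):
    show(f"grasp{s}",[.545,.205,.12],toolM(np.array([0,0,-1.]),np.array([s,0,0.])))
    show(f"pull{s}",[.395,.205,.005],toolM(np.array([0,0,-1.]),np.array([s,0,0.])))
def rakepose(tip,h,p,s):
    h=np.array([np.cos(h),np.sin(h),0]); z=np.array([0,0,1.])
    rx=h*np.cos(p)-z*np.sin(p); rz=h*np.sin(p)+z*np.cos(p)
    # TCP at raker (0,0,2)mm ; tip at (110,0,10)
    pos=np.array(tip)-.110*rx-.008*rz
    return pos,toolM(-rz,s*rx)
for s in (1,-1):
  for hn,h in (("-y",-np.pi/2),("+y",np.pi/2)):
    for p in (45,60,70):
      for y in (-.31,-.187):
        show(f"rake s{s} h{hn} p{p} y{y}",*rakepose([.55,y,.016],h,np.radians(p),s))
  yaw=np.radians(80); ex=np.array([np.cos(yaw),np.sin(yaw),0]);c=np.array([.6895,-.0285,0])
  for p in (45,70,90):
    for xx,zz in ((-.035,.271),(.012,.224)):
      eye=c+ex*xx+[0,0,zz]
      h=yaw+np.pi
      hh=np.array([np.cos(h),np.sin(h),0]);rx=hh*np.cos(np.radians(p))-np.array([0,0,np.sin(np.radians(p))])
      show(f"hang s{s} p{p} {xx}",*rakepose(eye+.174*rx,h,np.radians(p),s))
```

```text
grasp1 [ 0.32 -0.04  1.76 -0.    1.42  1.89]
pull1 [ 0.42 -0.26  2.15 -0.    1.25  1.99]
grasp-1 [ 0.32 -0.04  1.76  0.    1.42 -1.25]
pull-1 [ 0.42 -0.26  2.15  0.    1.25 -1.15]
rake s1 h-y p45 y-0.31 [-0.71  0.31  1.58  0.58  1.79  2.4 ]
rake s1 h-y p45 y-0.187 [-0.56  0.17  1.75  0.65  1.68  2.5 ]
rake s1 h-y p60 y-0.31 [-0.78  0.44  1.49  0.73  1.98  2.38]
rake s1 h-y p60 y-0.187 [-0.65  0.3   1.68  0.8   1.86  2.44]
rake s1 h-y p70 y-0.31 [-0.82  0.54  1.43  0.84  2.1   2.39]
rake s1 h-y p70 y-0.187 [-0.7   0.38  1.64  0.9   1.97  2.42]
rake s1 h+y p45 y-0.31 [-0.36  0.06  1.87 -0.86  1.07  0.02]
rake s1 h+y p45 y-0.187 [-0.15  0.    1.93 -0.84  1.22  0.16]
rake s1 h+y p60 y-0.31 None
rake s1 h+y p60 y-0.187 [-0.02  0.05  1.96 -1.1   1.34  0.38]
rake s1 h+y p70 y-0.31 None
rake s1 h+y p70 y-0.187 None
hang s1 p45 -0.035 [-0.49  0.23  1.46  0.75  1.71  2.84]
hang s1 p45 0.012 [-0.43  0.23  1.53  0.76  1.61  2.83]
hang s1 p70 -0.035 [-0.55  0.34  1.52  1.12  1.8   2.73]
hang s1 p70 0.012 [-0.49  0.36  1.58  1.13  1.72  2.68]
hang s1 p90 -0.035 [-0.54  0.45  1.57  1.4   1.9   2.66
[... 420 characters left out ...]
 1.97 -0.72]
rake s-1 h+y p45 y-0.31 None
rake s-1 h+y p45 y-0.187 None
rake s-1 h+y p60 y-0.31 None
rake s-1 h+y p60 y-0.187 [-0.02  0.05  1.96 -1.1   1.34 -2.76]
rake s-1 h+y p70 y-0.31 None
rake s-1 h+y p70 y-0.187 None
hang s-1 p45 -0.035 [-0.49  0.23  1.46  0.75  1.71 -0.31]
hang s-1 p45 0.012 [-0.43  0.23  1.53  0.76  1.61 -0.31]
hang s-1 p70 -0.035 [-0.55  0.34  1.52  1.12  1.8  -0.42]
hang s-1 p70 0.012 [-0.49  0.36  1.58  1.13  1.72 -0.46]
hang s-1 p90 -0.035 [-0.54  0.45  1.57  1.4   1.9  -0.48]
hang s-1 p90 0.012 [-0.48  0.49  1.61  1.41  1.84 -0.55]<stdin>:24: UserWarning: Gimbal lock detected. Setting third angle to zero since it is not possible to uniquely determine all angles.
```

Run:
```python
from h import *
env.goto([.55,.205,.14],rpy(toolM(np.array([0,0,-1.]),np.array([1.,0,0]))))
w=env.read_camera("wrist"); cv2.imwrite("pics/w1.png",w["img"][:,:,::-1])
for t in ["raker","sleeve"]:
    for d in env.silhouettes(w,t)[:2]:
        print(t,d["conf"],d["rect"],d["pixels"].sum())
np.save("w1.npy",w,allow_pickle=True)
print(env.state()["clock"],env.state()["tool_pos"],env.state()["ft_force"])
```

```text
raker 0.6 [314.2, 177.0, 324.7, 231.7] 467
sleeve 0.83 [261.6, 0.0, 366.4, 173.8] 17102
3.5417 [0.54988921 0.20554908 0.14007398] [-0.7664883  -0.39297518  1.27867589]
```

View pics/w1.png

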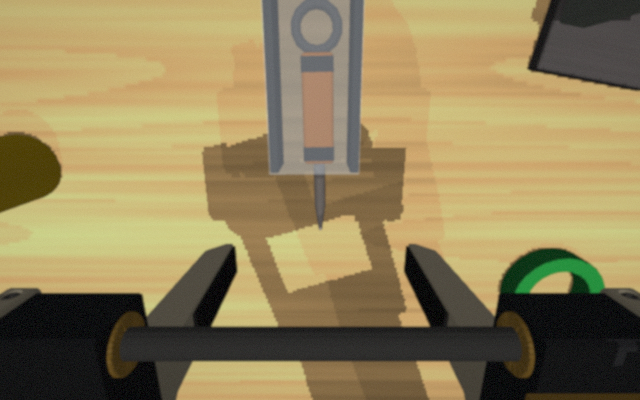

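Run:
```python
from h import *
w=np.load("w1.npy",allow_pickle=True).item()
for n,u,z in [("tip",(320,230),.01),("ring",(317,26),.01),("hfront",(318,161),.02),("hfL",(304,161),.02),("hfR",(333,161),.02),("mouthL",(269,174),.045),("mouthR",(359,174),.045),("backL",(263,0),.045),("backR",(366,0),.045)]:
    print(n,ray(w,u,z).round(4))
```

```text
tip [0.5129 0.2042 0.01  ]
ring [0.6884 0.2071 0.01  ]
hfront [0.5815 0.2062 0.02  ]
hfL [0.5815 0.2183 0.02  ]
hfR [0.5815 0.1932 0.02  ]
mouthL [0.5755 0.2453 0.045 ]
mouthR [0.5757 0.1732 0.045 ]
backL [0.698  0.2441 0.045 ]
backR [0.6982 0.173  0.045 ]
```

Run:
```python
from h import *
env.movel([.553,.205,.05],max_speed=.2)
env.movel([.553,.205,.004],max_speed=.08)
print(env.state()["ft_force"])
env.clamp(); s=env.state(); print(s["grip_width"],s["gripper_force"],s["ft_force"],s["clock"])
env.movel([.388,.205,.004],max_speed=.09)
s=env.state(); print(s["grip_width"],s["gripper_force"],s["ft_force"],s["clock"])
env.release()
env.movel([.388,.205,.06],max_speed=.2)
env.goto([.445,.205,.14],s["tcp_rot"])
w=env.read_camera("wrist"); cv2.imwrite("pics/w2.png",w["img"][:,:,::-1])
for t in ["raker","raker_tip","raker_eye"]:
    for d in env.silhouettes(w,t)[:1]: print(t,d["conf"],d["rect"],d["pixels"].sum())
np.save("w2.npy",w,allow_pickle=True)
print(env.state()["clock"],env.state()["tool_pos"])
```

```text
[-0.41555815  0.41004712  0.56258884]
0.09806887438759317 29.927041232585907 [0.40494677 0.2863038  0.17883051] 6.1417
0.09413670059557704 29.929452538490295 [-2.09651666  0.79128676  0.71236133] 8.125
raker 0.58 [293.3, 78.4, 341.6, 288.9] 4546
raker_tip 0.88 [296.7, 79.6, 342.0, 283.5] 4535
raker_eye 0.6 [294.2, 79.4, 340.0, 288.8] 4726
10.6 [0.44407386 0.20484368 0.13853534]
```

View pics/w2.png

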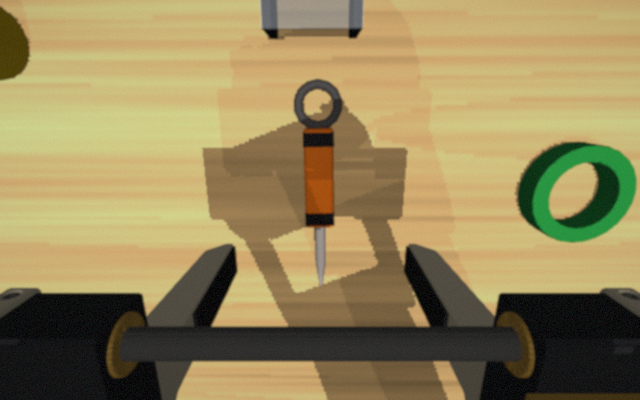

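Run:
```python
from h import *
w=np.load("w2.npy",allow_pickle=True).item()
t=ray(w,(321,287.5),.01);r=ray(w,(318,103),.01);print(t,r,np.linalg.norm(t-r), ray(w,(319,128),.02),ray(w,(319.5,227),.02))
o=rpy(toolM(np.array([0,0,-1.]),np.array([1.,0,0])))
env.goto([.61,-.06,.34],o)
w=env.read_camera("wrist"); cv2.imwrite("pics/w3.png",w["img"][:,:,::-1]);np.save("w3.npy",w,allow_pickle=True)
env.goto([.53,-.25,.14],o)
w=env.read_camera("wrist"); cv2.imwrite("pics/w4.png",w["img"][:,:,::-1]);np.save("w4.npy",w,allow_pickle=True)
print(env.state()["clock"])
```

```text
[0.34535356 0.20245833 0.01      ] [0.52439518 0.20529897 0.01      ] 0.17906414960445732 [0.50449498 0.20442963 0.02      ] [0.41525847 0.20398679 0.02      ]
13.1917
```

View pics/w3.png

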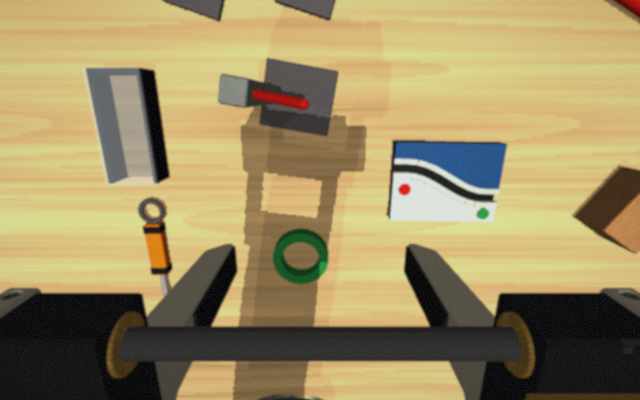

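View pics/w4.png

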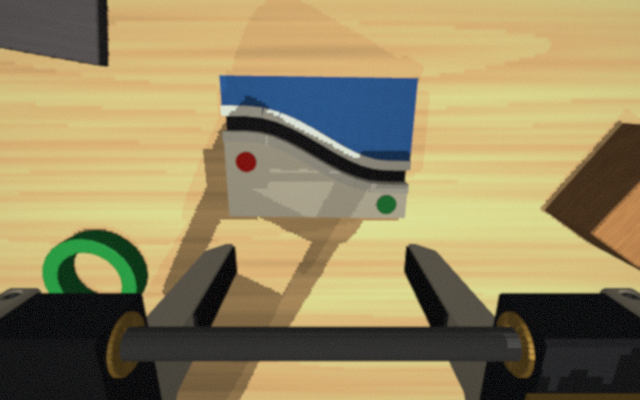

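```bash
python3 - <<'E'
from h import *
from scipy.optimize import least_squares
w=np.load("w4.npy",allow_pickle=True).item()
# auto: refine dots by colour centroid
im=w["img"].astype(int)
def cen(m):
    y,x=np.nonzero(m);return (x.mean(),y.mean(),len(x))
sub=np.zeros(im.shape[:2],bool);sub[60:230,215:425]=1
red=cen(sub&(im[...,0]>im[...,1]+60)&(im[...,0]>im[...,2]+60)&(np.arange(640)[None]<270)&(np.arange(640)[None]>230)&(np.arange(400)[:,None]>145)&(np.arange(400)[:,None]<180))
grn=cen(sub&(im[...,1]>im[...,0]+40)&(im[...,1]>im[...,2]+20))
print(red,grn)
cor=np.array([(220,76),(418,79),(404,217.5),(229,217)]) 
loc=np.array([(80,-60),(-80,-60),(-80,60),(80,60)])/1e3
W=np.array([ray(w,c,.022)[:2] for c in cor]);print(W.round(4))
def f(v):
    c,s=np.cos(v[2]),np.sin(v[2]);return (loc@np.array([[c,s],[-s,c]])+v[:2]-W).ravel()
r=least_squares(f,[.57,-.25,1.57]);v=r.x;print("panel",v,np.degrees(v[2]),(r.fun*1e3).round(1))
print(ray(w,red[:2],.022),ray(w,grn[:2],.022))
# groove check: black pixels centroid per column
c,s=np.cos(v[2]),np.sin(v[2])
for x in (-60,-40,-20,0,20,40,60):
    y=22*np.cos(np.pi*(x+60)/120); X=np.array([v[0]+(c*x-s*y)/1e3,v[1]+(s*x+c*y)/1e3,.012])
    u=proj(w,X)[0]; col=int(round(u[0])); g=im[int(u[1])-25:int(u[1])+25,col].max(axis=1); 
    d=np.nonzero(g<60)[0]+int(u[1])-25; print(x,u.round(1),d.min() if len(d) else None,d.max() if len(d) else None, ray(w,(u[0],d.mean()),.012)[0]-X[0] if len(d) else None)
# stand
w=np.load("w3.npy",allow_pickle=True).item(); p=w
t=np.load("w3.npy",allow_pickle=True).item()
loc3=np.array([[24,0,212],[-20,0,256],[-50,-45,15],[-50,45,15],[50,-45,15]])/1e3
print("tip",ray(w,(304,104),.256),"root",ray(w,(254,95),.212),[ray(w,c,.015).round(4) for c in [(338,71),(327,135),(267,59)]])
E
python3 - <<'E'
import cv2,numpy as np
a=cv2.imread("pics/w3.png")[40:150,200:350]; cv2.imwrite("pics/w3c.png",cv2.resize(a,None,fx=5,fy=5,interpolation=cv2.INTER_CUBIC))
E
```

```text
(np.float64(245.58053691275168), np.float64(161.59731543624162), 298) (np.float64(386.0403225806452), np.float64(204.06451612903226), 248)
[[ 0.6315 -0.1704]
 [ 0.6296 -0.3296]
 [ 0.5109 -0.3276]
 [ 0.5111 -0.1679]]
panel [ 0.5707722  -0.24886239  1.55980199] 89.3700709149407 [ 0.2  0.8  0.3  0.1 -1.  -0.6  0.5 -0.3]
[ 0.56215759 -0.18635932  0.022     ] [ 0.52377613 -0.31039012  0.022     ]
-60 [383.7 175.2] 171 181 -0.0007687639541256175
-40 [361.8 171.7] 167 178 -0.0007327433203406786
-20 [340.  162.6] 157 169 -0.00035166169050948604
0 [317.8 150. ] 144 157 -0.000402841043701363
20 [295.2 137.2] 131 144 -0.00027370833817896845
40 [272.1 127.5] 122 134 -0.00043101399341516355
60 [248.8 123.7] 117 130 0.00017582033324536894
tip [ 0.68927341 -0.04859187  0.256     ] root [ 0.69553852 -0.0047244   0.212     ] [array([ 0.7281, -0.0846,  0.015 ]), array([ 0.6415, -0.0703,  0.015 ]), array([0.743 , 0.0122, 0.015 ])]
```

View pics/w3c.png

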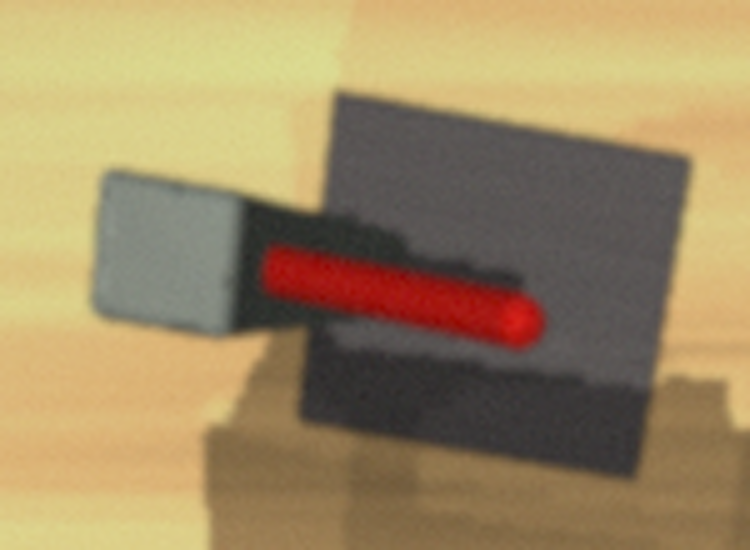

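Run:
```python
from h import *
from scipy.optimize import least_squares
w=np.load("w3.npy",allow_pickle=True).item()
px=np.array([(336,92),(690,158),(635,478),(303,420),(107,170),(242,193),(232,333),(95,318),(520,320),(264,270)])/5+[199.9,39.9]
loc=np.array([(50,-45,15),(-50,-45,15),(-50,45,15),(50,45,15),(46,-11,240),(24,-11,240),(24,11,240),(46,11,240),(-20,0,256),(24,0,212)])/1e3
def f(v):
    X=R.from_euler("z",v[2]).apply(loc)+[v[0],v[1],0]
    return (proj(w,X)-px).ravel()
r=least_squares(f,[.69,-.03,1.4],loss="soft_l1");print(r.x,np.degrees(r.x[2]));print(r.fun.reshape(-1,2).round(1))
```

```text
[ 0.6924715  -0.02900841  1.40713394] 80.6228362413146
[[-0.8 -0.9]
 [ 0.9 -1. ]
 [ 0.6  0.6]
 [-1.5  0.5]
 [-1.6 -0.8]
 [ 0.9 -0.1]
 [ 0.   2. ]
 [-1.3  0.1]
 [ 0.3  0.2]
 [ 2.   0. ]]
```

```bash
cat >> h.py <<'E'
GZ=.003
def pose(pt,lx,h,p,gx=0.0):
    """TCP pose putting raker-axis point at raker x=lx onto world pt; heading h, point pitched down p"""
    hv=np.array([np.cos(h),np.sin(h),0]); z=np.array([0,0,1.])
    rx=hv*np.cos(p)-z*np.sin(p); rz=hv*np.sin(p)+z*np.cos(p)
    return np.array(pt)-(lx-gx)*rx-(.010-GZ)*rz, rpy(toolM(-rz,-rx))
PANEL=(.5705,-.2489,1.5598); STAND=(.6925,-.0290,1.4071)
E
python3 - <<'E'
from h import *
a=np.radians(.9); o=rpy(toolM(np.array([0,0,-1.]),np.array([np.cos(a),np.sin(a),0])))
env.goto([.459,.2043,.08],o)
env.movel([.459,.2043,GZ],max_speed=.1)
env.clamp(); s=env.state(); print(s["grip_width"],s["gripper_force"],s["clock"])
env.movel([.459,.2043,.2],max_speed=.2)
h=PANEL[2]+np.pi; p=np.radians(65)
env.goto(*pose([.46,-.27,.03],.110,h,p))
env.wait(.3)
s=env.state(); f0=s["ft_force"]; print(s["grip_width"],f0,s["clock"])
z=.03
P0,o=pose([.46,-.27,.03],.110,h,p)
for z in np.arange(.014,-.008,-.001):
    env.movel([P0[0],P0[1],P0[2]-.03+z],max_speed=.03)
    f=env.state()["ft_force"]-f0
    if f[2]>1.2: break
s=env.state();print("contact z",z,f,s["tool_pos"]-P0+[0,0,.03],s["clock"])
env.movel(P0,max_speed=.1); print(env.state()["ft_force"]-f0)
w=env.read_camera("wrist"); cv2.imwrite("pics/w5.png",w["img"][:,:,::-1]);np.save("w5.npy",w,allow_pickle=True)
E
```

```text
0.2754863247131455 30.000058114528656 16.85
0.2753840647568858 [ 0.67727713 -0.72655456 -1.3426771 ] 20.6167
contact z -0.000999999999999987 [-0.85178749  1.64461232  1.31830506] [ 2.12981393e-05  2.35856737e-05 -8.82449050e-04] 25.05
[-0.95355716  0.59667109 -0.73033132]
```

Run:
```python
from h import *
w=np.load("w5.npy",allow_pickle=True).item(); s=env.state()
M=R.from_euler("xyz",s["tcp_rot"]).as_matrix(); P=np.array(s["tool_pos"])
im=cv2.imread("pics/w5.png"); big=cv2.resize(im,None,fx=1.25,fy=1.25)
a=np.linspace(0,2*np.pi,60)
for r in (.013,.021):
    L=np.c_[-.064+r*np.cos(a),r*np.sin(a),np.full(60,.014)]  # raker frame
    X=P+np.c_[-L[:,0],L[:,1],-(L[:,2]-GZ)]@M.T
    for u in proj(w,X): cv2.circle(big,tuple(np.round(u*1.25).astype(int)),1,(255,0,255),-1)
cv2.imwrite("pics/w5o.png",big)
```

```text
(no output)
```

View pics/w5o.png

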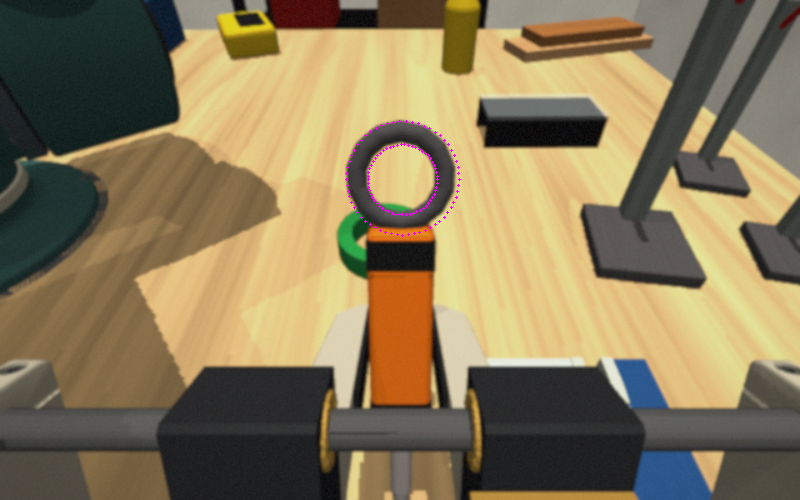

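Run:
```python
from h import *
h=PANEL[2]+np.pi; p=np.radians(65); c,s_=np.cos(PANEL[2]),np.sin(PANEL[2])
def tp(x,z):
    y=22*np.cos(np.pi*(np.clip(x+1,-60,60)+60)/120)
    return pose([PANEL[0]+(c*x-s_*y)/1e3,PANEL[1]+(s_*x+c*y)/1e3,z],.110,h,p,gx=.0013)
env.goto(*tp(-60,.06)); env.wait(.2); f0=env.state()["ft_force"]
for z,v in ((.028,.1),(.019,.04),(.0155,.03)):
    env.movel(tp(-60,z)[0],max_speed=v); f=env.state()["ft_force"]-f0; print(z,f.round(1))
    if np.linalg.norm(f)>6: raise SystemExit("contact")
t0=env.state()["clock"]
for x in (-44.5,-29.5,-14.5,0,14.5,29.5,44.5,60):
    env.movel(tp(x,.0155)[0],max_speed=.035); s=env.state(); f=s["ft_force"]-f0; print(x,f.round(1),round(s["clock"]-t0,2),s["grip_width"])
    if np.linalg.norm(f)>8: raise SystemExit("contact")
q=env.read_camera("top"); np.save("top6.npy",q,allow_pickle=True)
env.movel(tp(60,.10)[0],max_speed=.12)
print(env.state()["clock"])
```

```text
0.028 [0.8 1.4 0.1]
0.019 [ 1.1  0.8 -0.7]
0.0155 [-0.7  1.7  0.4]
-44.5 [-0.4  0.1 -0.3] 0.6 0.2793838373518648
-29.5 [-0.  -0.1 -0.6] 1.2 0.27948985183465075
-14.5 [-0.1  0.5 -0.6] 1.82 0.2746163758114344
0 [ 0.1  0.1 -0.2] 2.45 0.27561828409480105
14.5 [-0.5  0.6 -1.2] 3.07 0.27480623721250946
29.5 [-0.1  0.6 -0.9] 3.7 0.27733528180860023
44.5 [-0.9 -0.  -0.3] 4.3 0.27697883563808506
60 [-0.5  1.6  0.4] 4.89 0.2719246094404922
33.15
```

```bash
cat >> h.py <<'E'
def hang(x,dz,pdeg):
    """eye at stand x (mm) on the peg axis, dz mm above it"""
    c,s=np.cos(STAND[2]),np.sin(STAND[2]); x_=x/1e3
    e=[STAND[0]+c*x_,STAND[1]+s*x_,(236-x+dz)/1e3]
    return pose(e,-.064,STAND[2]+np.pi,np.radians(pdeg),gx=.0013)
E
python3 - <<'E'
from h import *
for a in ((-60,0,45),(-30,0,45),(1,0,45),(1,0,75),(11,0,75),(11,-3,88)): print(a,np.round(env.ik(*hang(*a)),2))
env.goto(*hang(-60,0,45)); env.wait(.2)
s=env.state();print(s["clock"],s["ft_force"],s["grip_width"])
w=env.read_camera("wrist");np.save("w7.npy",w,allow_pickle=True)
M=R.from_euler("xyz",s["tcp_rot"]).as_matrix(); P=np.array(s["tool_pos"])
big=cv2.resize(np.ascontiguousarray(w["img"][:,:,::-1]),None,fx=1.25,fy=1.25)
a=np.linspace(0,2*np.pi,60)
for r in (.013,.021):
    L=np.c_[-.064+r*np.cos(a),r*np.sin(a),np.full(60,.010)]-[.0013,0,0]
    X=P+np.c_[-L[:,0],L[:,1],-(L[:,2]-GZ)]@M.T
    for u in proj(w,X): cv2.circle(big,tuple(np.round(u*1.25).astype(int)),1,(255,0,255),-1)
c,q=np.cos(STAND[2]),np.sin(STAND[2])
for x in np.linspace(-20,24,9):
    u=proj(w,[STAND[0]+c*x/1e3,STAND[1]+q*x/1e3,(236-x)/1e3])[0]; cv2.circle(big,tuple(np.round(u*1.25).astype(int)),1,(255,255,0),-1)
cv2.imwrite("pics/w7o.png",big)
E
```

```text
(-60, 0, 45) [-0.52  0.25  1.39  0.74  1.77 -0.31]
(-30, 0, 45) [-0.48  0.24  1.45  0.74  1.71 -0.31]
(1, 0, 45) [-0.44  0.24  1.5   0.75  1.64 -0.32]
(1, 0, 75) [-0.5   0.4   1.56  1.19  1.77 -0.48]
(11, 0, 75) [-0.49  0.41  1.57  1.19  1.75 -0.49]
(11, -3, 88) [-0.49  0.49  1.59  1.38  1.83 -0.55]
33.825 [ 1.03902159 -0.1618884  -2.01512763] 0.27429611661591907
```

View pics/w7o.png

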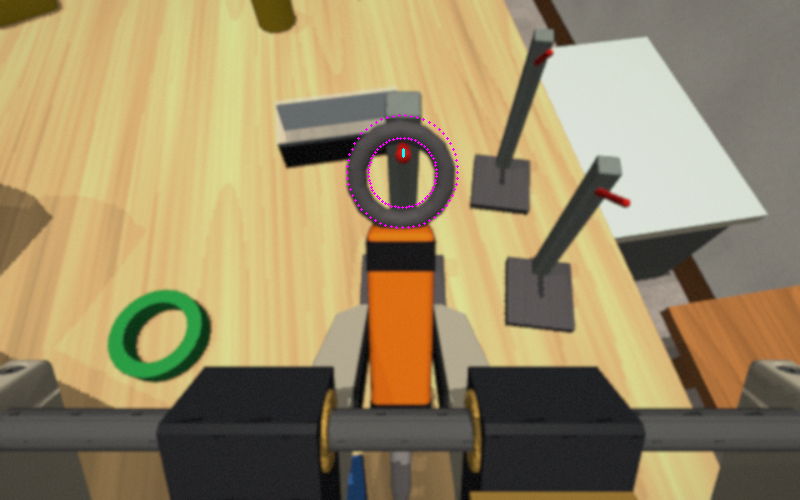

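Run:
```python
from h import *
f0=env.state()["ft_force"]
def chk(n):
    f=env.state()["ft_force"]-f0; print(n,f.round(1)); 
    if np.linalg.norm(f)>8: raise SystemExit("force")
env.movel(hang(-25,0,45)[0],max_speed=.08);chk("tip")
env.movel(hang(1,0,45)[0],max_speed=.05);chk("in")
for p in (55,65,75): env.goto(*hang(1,-.5,p));chk(p)
env.movel(hang(10,-.5,75)[0],max_speed=.04);chk("slide")
env.goto(*hang(10,-1,82));chk(82); env.goto(*hang(10,-1.5,88));chk(88)
env.wait(.3); f1=env.state()["ft_force"]
for dz in np.arange(-2,-8,-.7):
    env.movel(hang(10,dz,88)[0],max_speed=.03); f=env.state()["ft_force"]-f1; print(round(dz,1),f.round(1))
    if f[2]>1.8: break
w=env.read_camera("wrist");cv2.imwrite("pics/w8.png",w["img"][:,:,::-1]);print(env.state()["clock"],env.state()["grip_width"])
```

```text
tip [1.2 0.3 1. ]
in [0.7 0.7 1.1]
55 [-0.  -0.5  0.2]
65 [0.2 0.3 1.1]
75 [ 0.9  0.3 -0. ]
slide [0.7 1.1 0.3]
82 [0.7 0.3 1. ]
88 [ 0.5  0.9 -0.2]
-2.0 [-0.4  0.3 -0. ]
-2.7 [-0.7  0.3  0.2]
-3.4 [ 0.7  1.5 -0.6]
-4.1 [-0.5  0.7  1.5]
-4.8 [0.4 1.2 6.4]
38.8917 0.27772259616487843
```

View pics/w8.png

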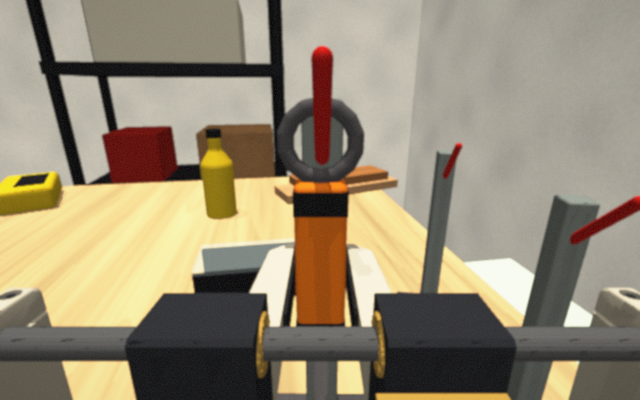

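Run:
```python
from h import *
env.movel(hang(10,-4.2,88)[0],max_speed=.03)
env.release(); env.wait(.5)
s=env.state(); M=R.from_euler("xyz",s["tcp_rot"]).as_matrix()
env.movel(np.array(s["tool_pos"])-.16*M[:,2],max_speed=.12)
env.wait(2)
a=env.read_camera("wrist")["img"]; env.wait(.5); b=env.read_camera("wrist")["img"]
print("motion",np.abs(cv2.blur(a,(5,5)).astype(int)-cv2.blur(b,(5,5))).max(),env.state()["clock"])
t=env.read_camera("scene")["img"][170:280,225:405]
cv2.imwrite("pics/end.png",np.vstack([b,cv2.resize(t,(327,200))[:, :].copy() if 0 else np.pad(cv2.resize(t,(327,200)),((0,0),(0,313),(0,0)))])[:,:,::-1])
```

```text
motion 5 44.8833
```

View pics/end.png

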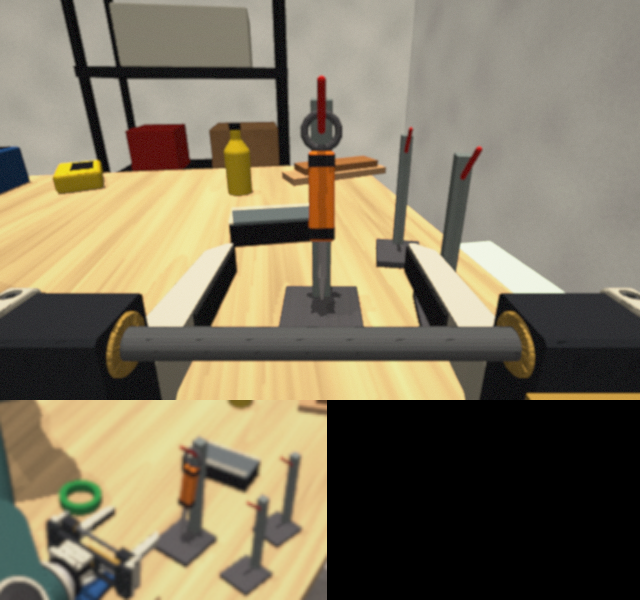

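The raker hangs by its ring on the peg (ring at pixel 321,131), point down and still. The gripper is clear of it.

```bash
python3 -c "
from workcell import env
print(env.job_done())"
```

```text
the job is handed in; nothing more can be done
None
```

The job is handed in at about 45 s: the raker was drawn from the sleeve, set flat, regrasped by its handle, run along the joint from green to red at about 2.7 cm/s with no contact force above the sensor noise (point depth set from a bench touch, not seen in the joint), and hung still on the red peg, with the tape, bottle and carton never touched.

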